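# Slide the hand-rest board into its notch and lock it

## Task

Push the loose wooden hand-rest board with your fingertips along the rails of the bridge, towards the robot's right, until it drops into its locating notch and lies flat there. Then push the small metal turn button on the bridge's far side round with a fingertip until it reaches its stop, squarely across the top of the board. Only push: lift nothing, and leave the cup, the jar and the sanding block where they are.

Things in the scene. Friction and masses are not known exactly. Their poses are not given: they have to be found in the camera images.
- bridge_frame: Fixed wooden hand-rest bridge, 220 x 104 x 65 mm, on a round foot on a white case. Origin: centre of its base's underside; +x along the rails, to the robot's right (turned up to 0.52 rad from that), the way the board slides; +y away from the robot. Rails 210 long, tops 48 mm above the origin, y 22 to 38.5 either side. Lips y 38.5 to 50.5, top 65 mm, guide the board.
- notch (a point): Where the seated board's origin lies: (62.5, 0, 40) mm in the bridge's frame. In each rail top two pockets, 17 mm long and 10 deep, are cut for the board's lugs: on the inner half of the rail at x = 33 to 50 (rear lug), on the outer half at x = 75 to 92 (front lug). Each lug meets only its own pocket.
- rest_board: Loose wooden board, 60 mm along the slide (x), 74 across (y), 0.18 to 0.35 kg: a 16 mm plate on four lugs 8 high, 12 long. Origin: centre, level with the lugs' undersides (plate 8 to 24 mm above). Starts with lugs on the rails, 90 to 135 mm short of the notch. Slides at about 1 to 3 N. At the notch all lugs drop together, 8 mm; the plate lies on the rails and is blocked (2.5 mm play each way).
- turn_button (a joint): Angle (rad) of the aluminium turn button, counter-clockwise from above. At 0.4 its arm points along the far lip, back to the robot's left (the bridge's -x); at 0 it points 0.4 rad outward (away from the robot) from that; at 1.97, its stop, squarely across the board (the bridge's -y). Starts between 0 and 0.35. Stays where it is left; about 1 N at the tip turns it.
- button_pivot (a point): Pivot axis of the turn button, on the far lip beside the middle of the notch: (62.5, 46, 73.5) mm in the bridge's frame (mid-height of the arm). The arm is a bar 10 mm wide, from 67 to 80 mm above the bridge's origin, reaching 46 mm from the pivot and 6 mm past it the other way. It passes 3 mm over the seated board, but not over a board still up on the rails.
- button_tip (a point): Middle of the free end of the turn button's arm, 46 mm from the pivot, at mid-height.
- cup_small: Small dark red cup, 52 mm across and 36 high, standing loose behind the jar. Origin: centre of its underside. Leave it alone.
- jar_gold: Small jar with a gold lid, 42 mm across and 46 high, standing to the right of the bridge and further away. Origin: centre of its underside. Leave it alone.
- sand_block: Wooden sanding block, 46 x 80 x 28 mm, lying further to the right than the jar. Origin: centre of its underside. Leave it alone.
There are look-alikes about, which are no part of the job. Leave any yellow look-alike of the rest_board alone.

How it is judged:
On the way, in this order (a step that is already met when the one before it is completed fails the run):
1. the board lies flat in the notch, the turn button not yet over it (z of rest_board in the frame of bridge_frame between 0.036 and 0.0425 m and angle between rest_board's own z axis and vertical below 0.03 rad and horizontal distance between rest_board and notch below 0.008 m and value of joint turn_button below 0.9 rad), for 0.2 s.
2. the turn button is across the seated board (z of rest_board in the frame of bridge_frame between 0.036 and 0.0425 m and angle between rest_board's own z axis and vertical below 0.03 rad and horizontal distance between rest_board and notch below 0.008 m and value of joint turn_button above 1.85 rad), for 0.2 s.
At the end, for the whole second after the job is handed in: The board lies at rest in the notch: dropped to within 2.5 mm of fully down, tilted less than 0.03 rad, its centre within 8 mm of the notch centre. The turn button is across it (within 0.12 rad of its stop) and still; cup, jar and sanding block are within 20 mm of where they stood (all of step 2 and velocity of joint turn_button between -0.05 and 0.05 rad/s and linear speed of rest_board below 0.01 m/s and distance of each of cup_small, jar_gold, sand_block from where it was at the start of the episode below 0.02 m); the robot touches nothing.
It fails at once if the board is lifted off its rails (z of rest_board in the frame of bridge_frame above 0.06 m).
It fails at once if the board comes off the bridge (horizontal distance between rest_board and notch above 0.165 m).
It fails at once if the cup, jar or sanding block is moved by more than 20 mm (distance of any of cup_small, jar_gold, sand_block from where it was at the start of the episode above 0.02 m).
It also fails if it takes over 48 s, if anything falls off the work surface, if the arm or the gripper's body presses on something with over 40 N, if the wrist force passes 120 N, or if a joint passes its speed limit or range.

## Robot

A 6-joint arm with a two-finger parallel gripper is mounted at the origin on a cart in front of the work surface, level with it; the furniture and walls round the work are solid. World frame = base frame: x ahead of the robot, y to its left, z up, the work surface at z = 0. Lengths are in m, angles in rad, forces in N, time in s.
With the tool pointing down it reaches from about 0.425 to 0.95 m from the base axis. Payload 3.5 kg.
Tool frame: the origin (TCP) lies midway between the tips of the shut fingers; the grasp point (between the pads) lies 19 mm behind it; z points along the fingers, y is the direction in which the jaws open and shut (so a half turn about z gives the same grasp; the last joint's range is limited). The gripper opens to 85 mm and grips with 20 to 120 N. Pads are 22 mm wide; open, the fingers measure 114 mm over their backs; the gripper's body (76 mm by 85 mm) begins 54 mm behind the grasp point. The pads swing forward as they close: fully open they stand 13 mm farther back than shut.
Start: joints at [1.093, 0.286, 1.577, -0, 1.279, -0.15], TCP at [0.217, 0.639, 0.231] pointing down, gripper open.
Joint ranges: [-2.77, 2.77], [-0.9, 2.22], [0.21, 2.48], [-1.53, 4.67], [0.24, 2.81], [-2.84, 2.84]. Speed limits (rad/s): [2.79, 2.79, 3.14, 3.14, 3.14, 3.14].

## Interface

Orientations are given as a unit quaternion [x, y, z, w].
In Python, from plant import ctrl gives the robot as it stands.
- The arm moves only by the tool apply_moves, never from a script. Its argument "moves" is a list that holds one entry, the list of rows, each a list of 7 numbers: the shift along the tool's x, y, z in m, then the turn, a rotation vector about the tool's x, y, z in degrees, then the gripper's target within -1 to 1 (shut at 1, half-way at 0, fully open at -1). In form: [[[tx, ty, tz, ax, ay, az, hand], ...]]. A call has 1 to 12 rows; each row shifts and turns the pose as measured when the row begins, along the tool's axes as they then stand; what a row does not reach is not made up. A row lasts 1/10 s, in which the tool goes at most 50 mm and 8.59 degrees, less where a joint would pass 70% of its speed; a pose out of reach is approached as far as the arm can. A call with a gripper value outside its range is refused whole. The fingers move at their own pace and stop on an object; "force" is the grip in N (left out, the last holds). Time passes only in rows, so rows that do not move let the fingers close. It gives the time, the measured TCP pose, the force and the opening at its end, in the units of the state.
- ctrl.get_state(): the state, without advancing time (a new reading comes with each control period).
- ctrl.read_camera(name): name is "side" or "top"; returns the picture (480x640x3 uint8, red, green, blue); there is no depth.
- ctrl.get_calibration(name): a dict with "camera_matrix" (3x3 intrinsics, pixels), "k1" (the pictures are not rectified: a ray, as slopes to the right and down, at radius r is drawn at 1 + k1 r^2 times it, then the intrinsics apply), "cam_to_world" (4x4, takes a point from camera to world coordinates). Camera axes: x right, y up, looking along -z (the intrinsics and any distortion apply to the point x, -y, -z); pixel columns grow to the right and rows downward; lengths in m; the calibration is good to about 2 mm. A picture is of the moment at which its call begins. get_calibration takes no time and is no camera call.
- ctrl.sign_off(): hands the job in, once; it reports no verdict.
The state is a dict: "time": time; "qpos": joint angles; "dq": joint speeds; "joint_efforts": joint torques, N m; "eef_pos": TCP position; "tcp_rot": TCP orientation; "contact_force": force on the tool from outside, world axes, zero at the start; "wrist_torque": the same for the moment, N m; "opening": opening from 0.0 (shut) to 1.0 (fully open).
Only numpy, scipy, OpenCV 4.12 (cv2) and the standard library are available. Lean on these libraries where they do the work, as an engineer would, in place of code of your own. Each camera call takes 0.05 s, during which the arm holds its last target. There are 200 camera calls.

## Working session

There is one attempt and no reset: what is moved stays moved. The work goes in short steps, Python scripts to look and compute and a tool call to move; the robot and the scene stay as the last step left them, time stands still between calls to the robot, and variables do not carry over. Pictures are saved under pics/ and viewed, about 8 in all and at most 12, crops included, and the job is handed in when it is done.

Besides the shell and the picture viewer there is one more tool, called after "Request:" as name(argument=value, ...) on one line, values as JSON. apply_moves: Moves the arm, as the interface text tells. Its arguments: {"type":"object","properties":{"moves":{"type":"array","items":{"type":"array","items":{"type":"array","items":{"type":"number"}}}},"force":{"type":"number"}},"required":["moves"]}

```bash
mkdir -p pics; ls; python3 - <<'E'
from plant import ctrl
import cv2,numpy as np
for n in("top","side"):
    cv2.imwrite(f"pics/{n}0.png",ctrl.read_camera(n)[:,:,::-1]); c=ctrl.get_calibration(n)
    print(n,np.round(c["camera_matrix"],1).tolist(),c["k1"],np.round(c["cam_to_world"],3).tolist())
print(ctrl.get_state())
E
```

```text
pics
top [[609.1, 0.0, 321.4], [0.0, 609.1, 237.7], [0.0, 0.0, 1.0]] -0.12685049681402427 [[-0.017, 0.988, -0.151, 0.278], [-1.0, -0.019, -0.017, 0.081], [-0.02, 0.151, 0.988, 1.582], [0.0, 0.0, 0.0, 1.0]]
side [[599.0, 0.0, 326.0], [0.0, 599.0, 233.7], [0.0, 0.0, 1.0]] 0.06392449710994058 [[0.929, 0.211, -0.305, 0.085], [-0.37, 0.479, -0.796, -1.006], [-0.021, 0.852, 0.523, 0.829], [0.0, 0.0, 0.0, 1.0]]
{'time': 0.1, 'qpos': array([ 1.09299206e+00,  2.87089649e-01,  1.57808476e+00,  3.31108123e-05,
        1.27859603e+00, -1.50010104e-01]), 'dq': array([-0.00131563, -0.00159621, -0.00270342,  0.00053977, -0.00027245,
       -0.00195123]), 'joint_efforts': array([ 5.46423144e-04, -4.07294047e+01, -2.93701243e+01, -1.41231726e-04,
        3.37787184e-03, -7.70555545e-06]), 'eef_pos': array([0.2170051 , 0.63851772, 0.2300478 ]), 'tcp_rot': array([ 1.63168917e-01,  9.86597546e-01, -1.03078700e-03, -3.51298440e-04]), 'contact_force': array([-0.2498246 ,  0.10543547,  0.05652577]), 'wrist_torque': array([-0.0102683 ,  0.03409671,  0.02304737]), 'opening': 0.9982016186402107}
```

View pics/top0.png

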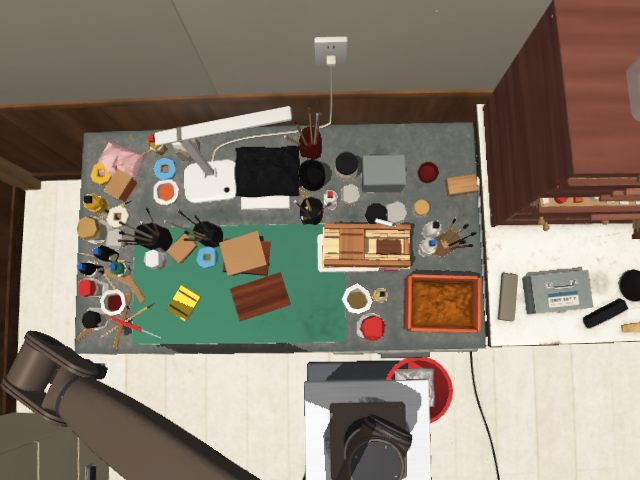

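View pics/side0.png

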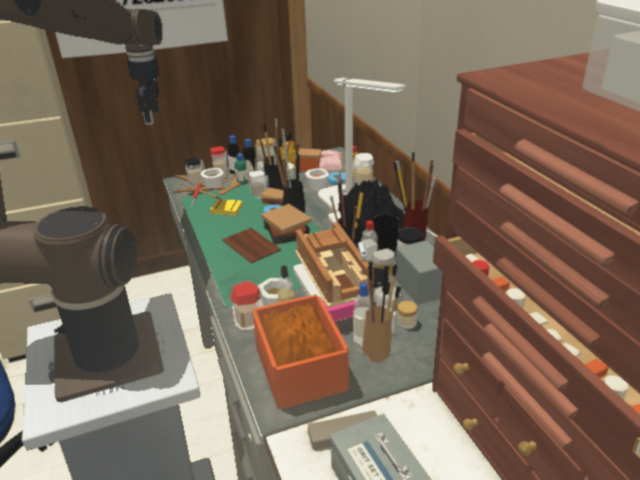

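Top view: the bridge is at about (320–411, 222–270), the yellow look-alike at (184,303), the gold-lidded jar at about (421,207), the cup at (428,172) and the sanding block at (462,184). I'll enlarge the bridge next, to tell the board from the bridge parts.

```bash
python3 - <<'E'
import cv2,numpy as np
a=cv2.imread("pics/top0.png")[205:285,305:425]; b=cv2.imread("pics/side0.png")[215:315,285:385]
a=cv2.resize(a,(780,520),interpolation=cv2.INTER_CUBIC); b=cv2.resize(b,(600,600),interpolation=cv2.INTER_CUBIC)
cv2.imwrite("pics/ta.png",a); cv2.imwrite("pics/sa.png",b)
E
```

```text
(no output)
```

View pics/ta.png

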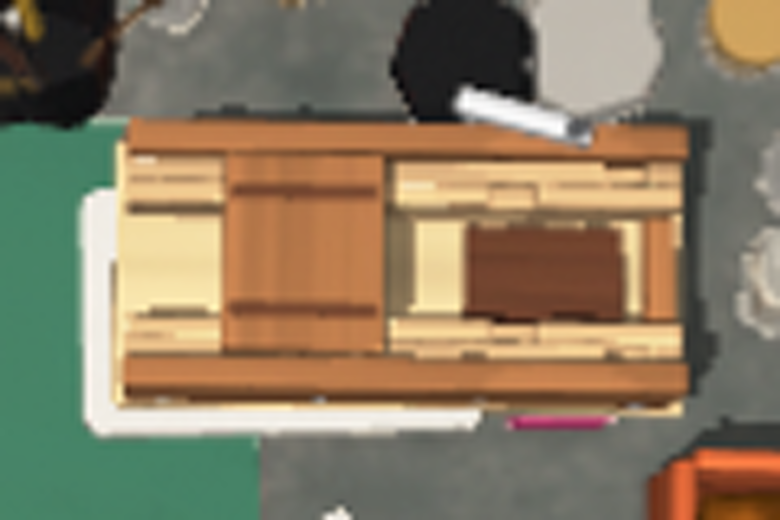

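View pics/sa.png

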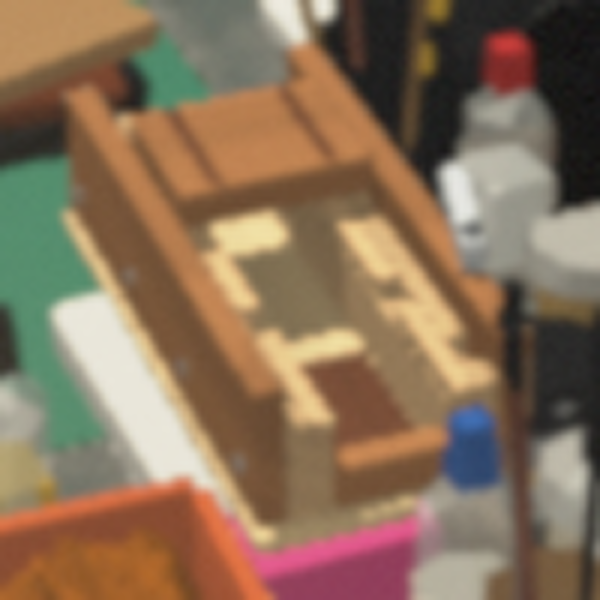

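The orange-brown plate with two dark stripes, at top-view pixels (339–364, 228–259), is the only loose 60x74 plate on rails, so it is the board. The dark red-brown piece at (376–400, 240–254) lies on the base between the rails, with no lugs, so it isn't. The yellow one at (184,303) is the look-alike. The button is the grey bar from (375,220) to (395,225). Next I'll triangulate.

```bash
cat > h.py <<'E'
from plant import ctrl
import cv2,numpy as np
C={n:ctrl.get_calibration(n) for n in("top","side")}
def ray(n,uv):
    c=C[n]; p=cv2.undistortPoints(np.array([[uv]],float),c["camera_matrix"],np.array([c["k1"],0,0,0]))[0,0]
    M=c["cam_to_world"]; d=M[:3,:3]@[p[0],-p[1],-1]; return M[:3,3],d/np.linalg.norm(d)
def onz(n,uv,z):
    o,d=ray(n,uv); return o+d*(z-o[2])/d[2]
def tri(a,b):
    (o,d),(p,e)=ray("top",a),ray("side",b)
    s=np.linalg.lstsq(np.c_[d,-e],p-o,rcond=None)[0]; A=o+s[0]*d;B=p+s[1]*e
    return (A+B)/2,np.linalg.norm(A-B)
def proj(n,P):
    c=C[n];M=c["cam_to_world"];q=(np.asarray(P)-M[:3,3])@M[:3,:3]; x=np.array([q[0],-q[1]])/-q[2]
    return (x*(1+c["k1"]*x@x))@c["camera_matrix"][:2,:2].T+c["camera_matrix"][:2,2]
E
python3 - <<'E'
from h import *
T=lambda u,v:((u+.5)/6.5-.5+305,(v+.5)/6.5-.5+205)
S=lambda u,v:((u+.5)/6-.5+285,(v+.5)/6-.5+215)
for k,a,b in[("nearlip L in",(127,357),(90,82)),("nearlip R in",(688,358),(284,388)),("farlip L in",(128,155),(290,60)),("farlip L out",(130,120),(308,45)),("farlip R out",(688,123),(500,302)),
 ("board R near",(386,352),(190,205)),("board R far",(385,155),(372,155)),("board L near",(222,350),(133,115)),("board L far",(222,153),(283,80)),("btn tip",(460,97),(450,170)),("btn pivend",(588,132),(474,240))]:
    p,e=tri(T(*a),S(*b)); print(k,np.round(p*1000,1),round(e*1000,1))
print("jar,cup,block",[np.round(onz("top",q,.04),3).tolist() for q in((421,207),(428,172),(462,184),(430,230),(310,210))])
E
```

```text
nearlip L in [446.9 101.  130.5] 0.7
nearlip R in [ 442.1 -106.2  127.6] 2.3
farlip L in [525.6  98.9 122. ] 2.8
farlip L out [535.6  98.6 127. ] 2.1
farlip R out [ 524.4 -106.6  140.8] 9.5
board R near [448.6   5.  131.4] 3.0
board R far [520.2   3.9 135.2] 0.2
board L near [449.8  65.6 134.8] 2.2
board L far [516.7  65.8 135. ] 11.0
btn tip [539.6 -23.8 140.3] 1.8
btn pivend [526.2 -70.8 142.3] 0.2
jar,cup,block [[0.589, -0.15, 0.04], [0.682, -0.173, 0.04], [0.648, -0.261, 0.04], [0.529, -0.171, 0.04], [0.587, 0.136, 0.04]]
```

```bash
python3 - <<'E'
from h import *
b=cv2.imread("pics/side0.png")[190:340,330:430]; a=cv2.imread("pics/top0.png")[185:245,340:440]
c=np.hstack([cv2.resize(b,(400,600),interpolation=cv2.INTER_CUBIC),np.vstack([cv2.resize(a,(400,240),interpolation=cv2.INTER_CUBIC),np.zeros((360,400,3),np.uint8)])])
cv2.imwrite("pics/c1.png",c)
T=lambda u,v:((u+.5)/6.5-.5+305,(v+.5)/6.5-.5+205)
z=.128
P={k:onz("top",T(*q),z) for k,q in dict(nLi=(127,357),nRi=(688,358),fLi=(128,155),fLo=(130,120),fRi=(688,158),fRo=(688,123)).items()}
for k in P: print(k,np.round(P[k]*1e3,1))
for k,q,z in(("bR near",(386,352),.135),("bR far",(385,152),.135),("bLn",(222,352),.135),("bLf",(222,152),.135),("tip",(460,97),.143),("piv",(588,132),.143)): print(k,np.round(onz("top",T(*q),z)*1e3,1))
E
```

```text
nLi [447.5 100.9 128. ]
nRi [ 443.1 -106.4  128. ]
fLi [523.2  99.3 128. ]
fLo [536.4  98.3 128. ]
fRi [ 518.  -109.3  128. ]
fRo [ 531.2 -109.8  128. ]
bR near [446.7   5.6 135. ]
bR far [521.3   3.9 135. ]
bLn [447.9  65.9 135. ]
bLf [522.5  64.3 135. ]
tip [540.  -23.9 143. ]
piv [526.  -70.7 143. ]
```

View pics/c1.png

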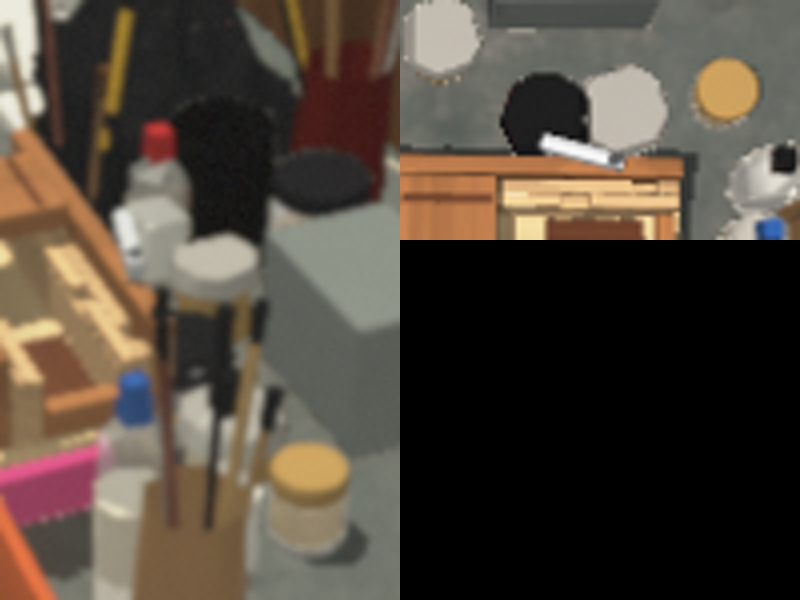

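Side view: the button is at about (362,250), the grey-lidded jar just beyond it at (384,256), and a tall black cylinder with its top near (385,219). Top view puts these at (397,212) and (376,214). I need their heights, because the finger has to come in behind the button.

```bash
python3 - <<'E'
from h import *
for k,a,b in(("grey lid",(397,212),(383.6,255)),("black cyl",(376,213.7),(385,218)),("black?grey block lid",(376,213.7),(410,234)),("black vs white",(376,213.7),(370,245)),("jar gold",(421.5,207),(407,307))):
    p,e=tri(a,b); print(k,np.round(p*1e3),round(e*1e3,1))
for z in(0.05,.1,.15,.2): print(z,proj("side",onz("top",(376,213.7),z)).round(),proj("side",onz("top",(397,212),z)).round())
# black / grey blob extents in top
im=cv2.imread("pics/top0.png"); print(im[205:225,376].tolist())
for z in(.08,.1,.15): print(z,[np.round(onz("top",q,z)*1e3).tolist() for q in((365.5,212),(387,212),(376,222),(388,212),(407,212),(397,222))])
E
```

```text
grey lid [563. -79. 135.] 9.3
black cyl [567. -31. 193.] 48.0
black?grey block lid [596. -44. 150.] 92.9
black vs white [559. -28. 131.] 5.1
jar gold [ 589. -151.   44.] 0.7
0.05 [375. 276.] [387. 289.]
0.1 [370. 257.] [382. 270.]
0.15 [366. 238.] [378. 250.]
0.2 [361. 218.] [373. 229.]
[[31, 30, 30], [32, 32, 31], [31, 30, 30], [30, 30, 30], [31, 31, 31], [31, 30, 30], [30, 30, 30], [31, 30, 30], [30, 31, 30], [31, 30, 31], [30, 29, 30], [31, 30, 30], [32, 31, 31], [124, 127, 129], [220, 220, 221], [243, 244, 244], [236, 236, 237], [152, 152, 153], [95, 97, 98], [76, 112, 165]]
0.08 [[571.0, -4.0, 80.0], [570.0, -58.0, 80.0], [545.0, -30.0, 80.0], [570.0, -61.0, 80.0], [569.0, -109.0, 80.0], [544.0, -83.0, 80.0]]
0.1 [[567.0, -3.0, 100.0], [566.0, -57.0, 100.0], [542.0, -28.0, 100.0], [566.0, -59.0, 100.0], [565.0, -106.0, 100.0], [541.0, -80.0, 100.0]]
0.15 [[557.0, -0.0, 150.0], [556.0, -52.0, 150.0], [533.0, -25.0, 150.0], [556.0, -54.0, 150.0], [556.0, -100.0, 150.0], [532.0, -75.0, 150.0]]
```

```bash
python3 - <<'E'
from h import *
for q in((351,194),(397,212),(376,213.7),(347,163),(330,197),(311,210),(312,176)):
    print(q,[(z,proj("side",onz("top",q,z)).round().astype(int).tolist()) for z in(0,.03,.06,.09,.12,.15)])
s=cv2.imread("pics/side0.png").copy()[225:325,350:420]
s=cv2.resize(s,(560,800)[:2],interpolation=cv2.INTER_CUBIC) if 0 else cv2.resize(s,None,fx=6,fy=6,interpolation=cv2.INTER_CUBIC)
s=cv2.convertScaleAbs(s,alpha=1.6,beta=15)
for q,c in(((351,194),(0,0,255)),((397,212),(0,255,0)),((376,213.7),(255,0,0))):
  for z in(0,.03,.06,.09,.12,.15):
    p=(proj("side",onz("top",q,z))-[350,225])*6; cv2.circle(s,tuple(int(v) for v in p),4,c,1)
cv2.imwrite("pics/c2.png",s)
E
```

```text
(351, 194) [(0, [387, 273]), (0.03, [385, 263]), (0.06, [383, 253]), (0.09, [380, 242]), (0.12, [378, 232]), (0.15, [375, 221])]
(397, 212) [(0, [391, 308]), (0.03, [389, 297]), (0.06, [386, 285]), (0.09, [383, 274]), (0.12, [381, 262]), (0.15, [378, 250])]
(376, 213.7) [(0, [379, 294]), (0.03, [376, 283]), (0.06, [374, 272]), (0.09, [371, 261]), (0.12, [369, 250]), (0.15, [366, 238])]
(347, 163) [(0, [417, 263]), (0.03, [415, 253]), (0.06, [412, 243]), (0.09, [410, 233]), (0.12, [407, 223]), (0.15, [404, 212])]
(330, 197) [(0, [375, 262]), (0.03, [372, 252]), (0.06, [370, 242]), (0.09, [368, 232]), (0.12, [365, 222]), (0.15, [363, 211])]
(311, 210) [(0, [353, 254]), (0.03, [351, 245]), (0.06, [349, 235]), (0.09, [347, 225]), (0.12, [345, 215]), (0.15, [343, 205])]
(312, 176) [(0, [387, 247]), (0.03, [385, 238]), (0.06, [383, 228]), (0.09, [380, 219]), (0.12, [378, 209]), (0.15, [376, 199])]
```

View pics/c2.png

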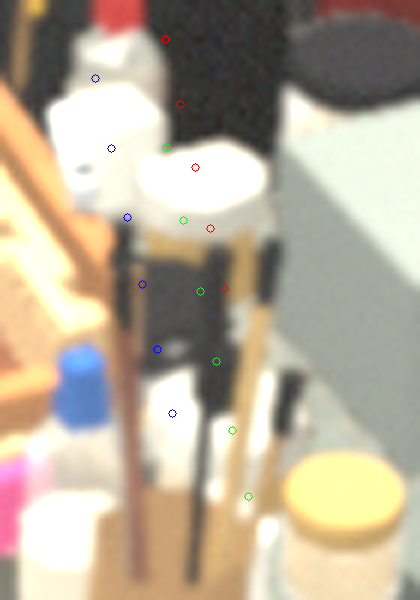

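The objects behind the button are low: the grey lid at (384,256) triangulates with the jar at (351,194), z about 0.06, and the black and white ones lie below that. The board's dimensions and heights fit (top 0.135, lips 0.128, so the bridge origin is at z≈0.063). Moving now with shut fingers, squaring the tool to the bridge on the way.

Request:
apply_moves(moves=[[[0,0,0,0,0,-5.8,1],[0,0,0,0,0,-5.8,1],[0,0,0,0,0,-5.8,1],[-0.018,-0.036,0,0,0,0,1],[-0.018,-0.036,0,0,0,0,1],[-0.018,-0.036,0,0,0,0,1],[-0.018,-0.036,0,0,0,0,1],[-0.018,-0.036,0,0,0,0,1],[-0.018,-0.036,0,0,0,0,1],[-0.018,-0.036,0,0,0,0,1],[-0.018,-0.036,0,0,0,0,1],[-0.018,-0.036,0,0,0,0,1]]])

```text
time: 1.3
eef_pos: [0.3757, 0.3019, 0.2227]
tcp_rot: [0.001, 1.0, -0.006, -0.004]
contact_force: [0.8, 0.8, 0.5]
opening: -0.001
```

```bash
cat >> h.py <<'E'
from scipy.spatial.transform import Rotation as R
def to(*goals):
    s=ctrl.get_state(); r=R.from_quat(s["tcp_rot"]).as_matrix(); yaw=np.degrees(np.arctan2(r[1,1],r[0,1]))
    print("t",round(s["time"],2),"p",s["eef_pos"].round(4),"yaw_y",yaw.round(2),"tilt",np.degrees(np.arccos(-r[2,2])).round(2),"F",s["contact_force"].round(2),"op",round(s["opening"],2))
    p=s["eef_pos"]
    for g in goals: print(g,"tool d(mm)",(r.T@(np.array(g)-p)*1e3).round(1)); p=np.array(g)
E
python3 -c "
from h import *
to((.485,.095,.16),(.485,.095,.118))"
```

```text
t 1.3 p [0.3757 0.3019 0.2227] yaw_y 89.93 tilt 0.85 F [0.85 0.75 0.55] op -0.0
(0.485, 0.095, 0.16) tool d(mm) [-110.1 -206.    64.1]
(0.485, 0.095, 0.118) tool d(mm) [-0.4  0.5 42. ]
```

Request:
apply_moves(moves=[[[-0.018,-0.034,0,0,0,1.2,1],[-0.018,-0.034,0.01,0,0,0,1],[-0.018,-0.034,0.01,0,0,0,1],[-0.018,-0.034,0.01,0,0,0,1],[-0.018,-0.034,0.01,0,0,0,1],[-0.018,-0.034,0.01,0,0,0,1],[0,0,0,0,0,0,1],[0,0,0,0,0,0,1]]])

```text
time: 2.1
eef_pos: [0.4816, 0.082, 0.1707]
tcp_rot: [0.015, 1.0, -0.006, -0.005]
contact_force: [-0.1, -0.4, 0.6]
opening: -0.002
```

```bash
python3 -c "
from h import *
to((.485,.095,.16),(.485,.095,.118))
a=ctrl.read_camera('top')[:,:,::-1][195:285,295:430];b=ctrl.read_camera('side')[:,:,::-1][180:315,265:400]
cv2.imwrite('pics/m1.png',np.vstack([np.hstack([cv2.resize(a,(405,270)),cv2.resize(b,(390,270))]) ]))"
```

```text
t 2.1 p [0.4816 0.082  0.1707] yaw_y 88.27 tilt 0.87 F [-0.07 -0.35  0.63] op -0.0
(0.485, 0.095, 0.16) tool d(mm) [-3.1 13.2 10.5]
(0.485, 0.095, 0.118) tool d(mm) [-0.4  0.5 42. ]
```

View pics/m1.png

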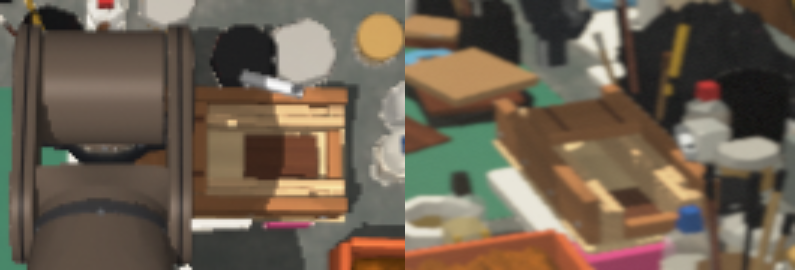

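The gripper hovers over the left end of the bridge and the board hasn't moved. Descending behind it.

Request:
apply_moves(moves=[[[-0.002,0.014,0,0,0,0,1],[0,0,0.015,0,0,0,1],[0,0,0.015,0,0,0,1],[0,0,0.012,0,0,0,1],[0,0,0.008,0,0,0,1],[0,0,0.002,0,0,0,1],[0,0,0,0,0,0,1]]])

```text
time: 2.9
eef_pos: [0.4835, 0.1066, 0.1196]
tcp_rot: [0.009, 1.0, -0.005, -0.002]
contact_force: [0.1, 0.5, 0.1]
opening: -0.001
```

```bash
python3 -c "
from h import *
to((.4845,.095,.118),(.484,.08,.118))"
```

```text
t 2.9 p [0.4835 0.1066 0.1196] yaw_y 89.0 tilt 0.56 F [0.05 0.54 0.05] op -0.0
(0.4845, 0.095, 0.118) tool d(mm) [ -1.2 -11.6   1.7]
(0.484, 0.08, 0.118) tool d(mm) [  0.2 -15.    0.1]
```

Request:
apply_moves(moves=[[[-0.001,-0.01,0.001,0,0,0,1],[0,-0.007,0,0,0,0,1],[0,-0.006,0,0,0,0,1],[0,-0.006,0,0,0,0,1],[0,-0.006,0,0,0,0,1],[0,-0.006,0,0,0,0,1],[0,-0.006,0,0,0,0,1]]])

```text
time: 3.6
eef_pos: [0.4848, 0.0558, 0.1209]
tcp_rot: [0.009, 1.0, -0.004, -0.0]
contact_force: [0.3, 1.5, -1.3]
opening: 0.001
```

```bash
python3 -c "
from h import *
to((.483,0,.118))"
```

```text
t 3.6 p [0.4848 0.0558 0.1209] yaw_y 88.92 tilt 0.45 F [ 0.3   1.54 -1.32] op 0.0
(0.483, 0, 0.118) tool d(mm) [  0.8 -55.8   3.3]
```

Request:
apply_moves(moves=[[[0,-0.006,0.002,0,0,0,1],[0,-0.006,0.001,0,0,0,1],[0,-0.006,0.001,0,0,0,1],[0,-0.006,0.001,0,0,0,1],[0,-0.006,0.001,0,0,0,1],[0,-0.006,0.001,0,0,0,1],[0,-0.006,0.001,0,0,0,1],[0,-0.006,0.001,0,0,0,1]]])

```text
time: 4.4
eef_pos: [0.4847, 0.0042, 0.1128]
tcp_rot: [0.01, 1.0, -0.003, 0.001]
contact_force: [-0.3, 2.2, 1.0]
opening: -0.002
```

```bash
python3 -c "
from h import *
to((.483,-.02,.118))"
```

```text
t 4.4 p [0.4847 0.0042 0.1128] yaw_y 88.89 tilt 0.37 F [-0.3   2.19  1.  ] op -0.0
(0.483, -0.02, 0.118) tool d(mm) [  1.3 -24.2  -5. ]
```

Request:
apply_moves(moves=[[[0.001,-0.004,-0.003,0,0,0,1],[0,-0.003,-0.001,0,0,0,1],[0,-0.003,0,0,0,0,1],[0,-0.003,0,0,0,0,1],[0,-0.003,0,0,0,0,1],[0,-0.002,0,0,0,0,1]]])

```text
time: 5.0
eef_pos: [0.4823, -0.0161, 0.1161]
tcp_rot: [0.01, 1.0, -0.003, -0.0]
contact_force: [0.8, 1.2, 0.2]
opening: -0.004
```

```bash
python3 -c "
from h import *
to((.483,-.022,.118))"
```

```text
t 5.0 p [ 0.4823 -0.0161  0.1161] yaw_y 88.88 tilt 0.39 F [0.82 1.2  0.21] op -0.0
(0.483, -0.022, 0.118) tool d(mm) [-0.9 -5.9 -1.9]
```

Request:
apply_moves(moves=[[[0,-0.002,0,0,0,0,1],[0,-0.002,0,0,0,0,1],[0,-0.002,0,0,0,0,1],[0,0,0,0,0,0,1]]])

```text
time: 5.4
eef_pos: [0.4822, -0.023, 0.1161]
tcp_rot: [0.01, 1.0, -0.004, -0.0]
contact_force: [0.6, 0.3, 0.2]
opening: -0.0
```

```bash
python3 -c "
from h import *
to((.483,-.022,.118))
a=ctrl.read_camera('top')[:,:,::-1][205:285,305:425];b=ctrl.read_camera('side')[:,:,::-1][215:315,285:385]
cv2.imwrite('pics/m2.png',np.hstack([cv2.resize(a,(450,300),interpolation=2),cv2.resize(b,(300,300),interpolation=2)]))"
```

```text
t 5.4 p [ 0.4822 -0.023   0.1161] yaw_y 88.89 tilt 0.43 F [0.63 0.31 0.23] op -0.0
(0.483, -0.022, 0.118) tool d(mm) [-0.8  1.  -1.9]
```

View pics/m2.png

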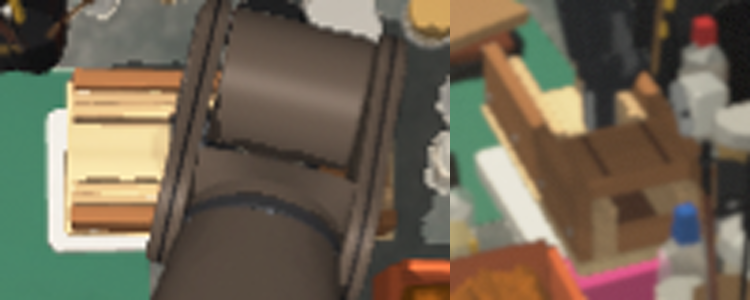

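Side view: the finger is behind the board, which sits around the notch. It's unclear whether it has dropped. I'll press on gently and watch the force.

Request:
apply_moves(moves=[[[0,-0.002,0,0,0,0,1],[0,-0.002,0,0,0,0,1],[0,0,0,0,0,0,1]]])

```text
time: 5.8
eef_pos: [0.4818, -0.0261, 0.1161]
tcp_rot: [0.01, 1.0, -0.003, -0.0]
contact_force: [-1.1, 2.5, -0.4]
opening: 0.001
```

```bash
python3 -c "
from h import *
to((.483,-.022,.118))
b=ctrl.read_camera('side')[:,:,::-1][215:315,285:385]
cv2.imwrite('pics/m3.png',cv2.resize(b,(600,600),interpolation=2))"
```

```text
t 5.8 p [ 0.4818 -0.0261  0.1161] yaw_y 88.88 tilt 0.29 F [-1.06  2.5  -0.38] op 0.0
(0.483, -0.022, 0.118) tool d(mm) [-1.1  4.1 -1.9]
```

View pics/m3.png

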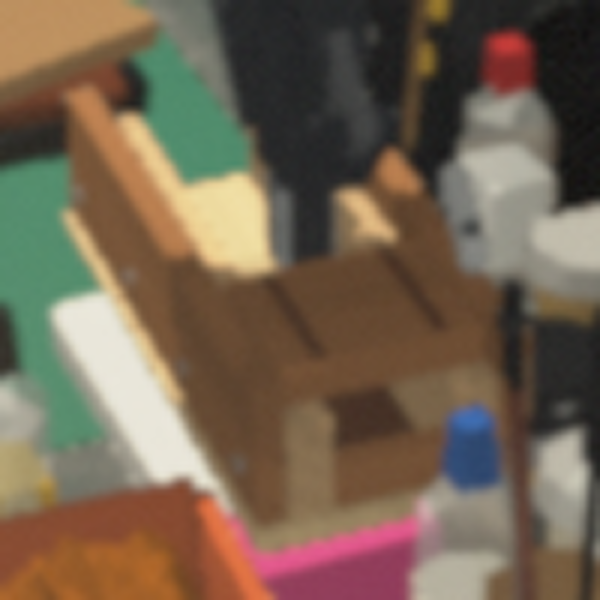

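```bash
python3 - <<'E'
from h import *
e=np.array([-.023,-.9997]);n=np.array([.9997,-.023]);o=np.array([.4835,-.0039])
for lab,x,zt in(("up@62",.0625,.135),("down@62",.0625,.127),("down@65",.065,.127),("up@58",.058,.135)):
    print(lab,[((proj("side",np.r_[o+e*(x+a)+n*b,zt])-[285,215])*6).round().astype(int).tolist() for a,b in((.03,-.037),(.03,.037),(-.03,-.037),(-.03,.037))])
print("frontbottom down",[((proj("side",np.r_[o+e*.0925+n*b,.111])-[285,215])*6).round().astype(int).tolist() for b in(-.037,.037)])
print("frontbottom up",[((proj("side",np.r_[o+e*.0925+n*b,.119])-[285,215])*6).round().astype(int).tolist() for b in(-.037,.037)])
E
```

```text
up@62 [[279, 348], [483, 300], [217, 255], [414, 211]]
down@62 [[279, 367], [483, 320], [218, 274], [414, 229]]
down@65 [[282, 371], [486, 323], [220, 278], [417, 233]]
up@58 [[274, 341], [478, 293], [213, 248], [409, 204]]
frontbottom down [[280, 406], [482, 358]]
frontbottom up [[280, 387], [482, 339]]
```

The observed edges (front bottom at about (285,403), back corner at about (210,275)) match the seated prediction, and the force rose to 2.5 N, which fits the block. I'll back off, rise, and move beyond the button.

Request:
apply_moves(moves=[[[0,0.01,0,0,0,0,1],[0,0.01,0,0,0,0,1],[0,0,-0.03,0,0,0,1],[0,0,-0.03,0,0,0,1],[0,0,-0.02,0,0,0,1],[-0.03,0,0,0,0,0,1],[-0.03,0,0,0,0,0,1],[-0.03,0,0,0,0,0,1],[0,0,0,0,0,0,1]]])

```text
time: 6.75
eef_pos: [0.5749, -0.0022, 0.1995]
tcp_rot: [0.007, 1.0, -0.007, 0.001]
contact_force: [-1.5, 0.7, 0.4]
opening: -0.005
```

```bash
python3 - <<'E'
from h import *
to((.57,-.026,.2),(.57,-.026,.135))
a=ctrl.read_camera('top')[:,:,::-1][205:285,305:425];b=ctrl.read_camera('side')[:,:,::-1][215:315,285:385]
cv2.imwrite('pics/m4.png',np.hstack([cv2.resize(a,(450,300),interpolation=2),cv2.convertScaleAbs(cv2.resize(b,(350,350),interpolation=2)[50:],alpha=1.5)]))
E
```

```text
t 6.75 p [ 0.5749 -0.0022  0.1995] yaw_y 89.2 tilt 0.75 F [-1.47  0.65  0.42] op -0.0
(0.57, -0.026, 0.2) tool d(mm) [  4.6 -23.8  -0.2]
(0.57, -0.026, 0.135) tool d(mm) [ 0.1  0.8 65. ]
```

View pics/m4.png

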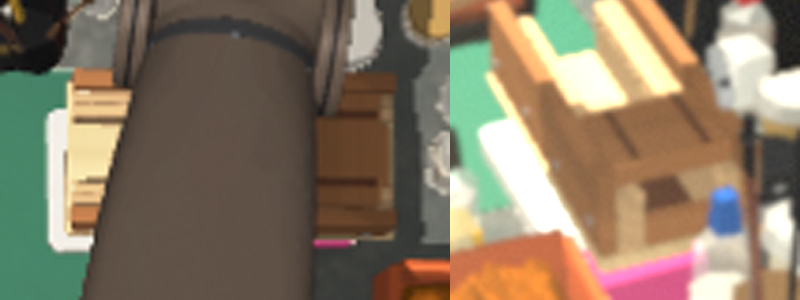

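The board is seated: its back corners in the side crop, (580,108) and (688,84), match the dropped prediction (577,110)/(691,84) rather than (…,99)/(…,73). Now going down beyond the button's arm.

Request:
apply_moves(moves=[[[0.003,-0.016,0,0,0,0,1],[0.002,-0.012,0,0,0,0,1],[0,0,0,0,0,0,1],[0,0,0.02,0,0,0,1],[0,0,0.02,0,0,0,1],[0,0,0.014,0,0,0,1],[0,0,0.004,0,0,0,1],[0,0,0,0,0,0,1]]])

```text
time: 7.65
eef_pos: [0.5624, -0.0346, 0.1407]
tcp_rot: [0.009, 1.0, -0.007, 0.0]
contact_force: [-0.6, 0.1, -0.1]
opening: -0.002
```

```bash
python3 -c "
from h import *
to((.568,-.033,.135),(.544,-.035,.135))"
```

```text
t 7.65 p [ 0.5624 -0.0346  0.1407] yaw_y 89.01 tilt 0.79 F [-0.59  0.05 -0.07] op -0.0
(0.568, -0.033, 0.135) tool d(mm) [-5.6  1.8  5.7]
(0.544, -0.035, 0.135) tool d(mm) [24.  -2.4  0. ]
```

Request:
apply_moves(moves=[[[-0.001,0,0.006,0,0,0,1],[0,0,0.001,0,0,0,1],[0.005,0,0,0,0,0,1],[0.006,0,0,0,0,0,1],[0.006,0.001,0,0,0,0,1],[0,0,0,0,0,0,1]]])

```text
time: 8.25
eef_pos: [0.5475, -0.0334, 0.1362]
tcp_rot: [0.009, 1.0, -0.007, 0.004]
contact_force: [-0.3, 0.1, -0.5]
opening: -0.0
```

```bash
python3 -c "
from h import *
to((.544,-.035,.134),(.531,-.029,.134),(.512,-.031,.134))"
```

```text
t 8.25 p [ 0.5475 -0.0334  0.1362] yaw_y 89.01 tilt 0.93 F [-0.33  0.07 -0.49] op -0.0
(0.544, -0.035, 0.134) tool d(mm) [ 3.5 -1.6  2.2]
(0.531, -0.029, 0.134) tool d(mm) [13.1  5.8 -0.2]
(0.512, -0.031, 0.134) tool d(mm) [19.  -2.3 -0.1]
```

Request:
apply_moves(moves=[[[0.005,0.001,0.002,0,0,0,1],[0.006,0.002,0,0,0,0,1],[0.006,0.001,0,0,0,0,1],[0.006,0,0,0,0,0,1],[0.006,-0.001,0,0,0,0,1],[0.005,-0.001,0,0,0,0,1],[0,0,0,0,0,0,1]]])

```text
time: 8.95
eef_pos: [0.5125, -0.0311, 0.1358]
tcp_rot: [0.008, 1.0, -0.008, 0.007]
contact_force: [1.0, -1.4, 0.7]
opening: 0.003
```

```bash
python3 -c "
from h import *
to((.512,-.031,.134),(.496,-.0475,.134))
a=ctrl.read_camera('top')[:,:,::-1][205:285,305:425];b=ctrl.read_camera('side')[:,:,::-1][215:315,285:385]
cv2.imwrite('pics/m5.png',np.hstack([cv2.resize(a,(300,200),interpolation=2),cv2.convertScaleAbs(cv2.resize(b,(500,500),interpolation=2)[200:400],alpha=1.5)]))"
```

```text
t 8.95 p [ 0.5125 -0.0311  0.1358] yaw_y 89.03 tilt 1.23 F [ 1.   -1.36  0.74] op 0.0
(0.512, -0.031, 0.134) tool d(mm) [0.5 0.1 1.8]
(0.496, -0.0475, 0.134) tool d(mm) [ 15.7 -16.8   0. ]
```

View pics/m5.png

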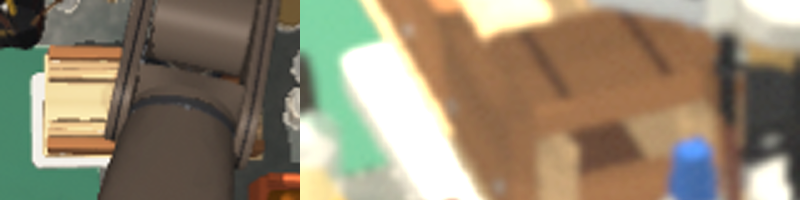

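The bridge and board look unchanged, but that crop missed the button (11 views used, the last one is kept for the end). Continuing the arc.

Request:
apply_moves(moves=[[[0.004,-0.002,0.001,0,0,0,1],[0.004,-0.003,0,0,0,0,1],[0.004,-0.004,0,0,0,0,1],[0.003,-0.004,0,0,0,0,1],[0,0,0,0,0,0,1]]])

```text
time: 9.55
eef_pos: [0.4979, -0.045, 0.1358]
tcp_rot: [0.009, 1.0, -0.008, 0.008]
contact_force: [1.3, 0.1, 1.8]
opening: 0.001
```

```bash
python3 -c "
from h import *
to((.497,-.0475,.134),(.497,-.051,.134))"
```

```text
t 9.55 p [ 0.4979 -0.045   0.1358] yaw_y 89.02 tilt 1.34 F [1.27 0.06 1.76] op 0.0
(0.497, -0.0475, 0.134) tool d(mm) [ 0.8 -2.5  1.8]
(0.497, -0.051, 0.134) tool d(mm) [-0.1 -3.5  0.1]
```

Request:
apply_moves(moves=[[[0,-0.003,0,0,0,0,1],[0,-0.002,0,0,0,0,1],[0,-0.001,0,0,0,0,1],[0,0,0,0,0,0,1]]])

```text
time: 9.95
eef_pos: [0.4964, -0.051, 0.1358]
tcp_rot: [0.009, 1.0, -0.007, 0.006]
contact_force: [0.1, 0.6, 3.8]
opening: 0.005
```

```bash
python3 -c "
from h import *
to((.497,-.051,.134))"
```

```text
t 9.95 p [ 0.4964 -0.051   0.1358] yaw_y 88.99 tilt 1.09 F [0.08 0.62 3.83] op 0.01
(0.497, -0.051, 0.134) tool d(mm) [-0.6  0.   1.8]
```

```bash
python3 - <<'E'
from h import *
im=ctrl.read_camera("side")[:,:,::-1]; cv2.imwrite("pics/s6.png",im)
piv=np.array([.528,-.067])
for a in(-.27,0.3,.8,1.2,1.57):
    u=np.array([-np.sin(a),np.cos(a)])
    print(a,[(lambda p:(p.round().astype(int).tolist(),im[int(round(p[1])),int(round(p[0]))].tolist()))(proj("side",np.r_[piv+r*u,.143])) for r in(0,.015,.03,.044)])
p0=proj("side",[.528,-.067,.143]).round().astype(int); print(p0)
hsv=cv2.cvtColor(im,cv2.COLOR_BGR2HSV); m=((hsv[...,1]<50)&(hsv[...,2]>90))
for y in range(p0[1]-16,p0[1]+14): print(y,''.join('#' if v else '.' for v in m[y,325:385]))
E
```

```text
-0.27 [([364, 253], [87, 91, 90]), ([362, 249], [135, 146, 149]), ([361, 245], [116, 126, 128]), ([360, 242], [70, 76, 76])]
0.3 [([364, 253], [87, 91, 90]), ([359, 250], [47, 65, 88]), ([354, 247], [66, 103, 151]), ([350, 245], [49, 53, 56])]
0.8 [([364, 253], [87, 91, 90]), ([357, 252], [63, 92, 128]), ([350, 250], [49, 51, 50]), ([344, 249], [76, 79, 78])]
1.2 [([364, 253], [87, 91, 90]), ([356, 253], [75, 89, 109]), ([349, 254], [60, 60, 59]), ([342, 254], [104, 110, 111])]
1.57 [([364, 253], [87, 91, 90]), ([357, 255], [126, 131, 131]), ([350, 256], [123, 127, 127]), ([344, 258], [128, 133, 132])]
[364 253]
237 .....................................###############........
238 .....................................###############........
239 ....................................###############.........
240 ....................................################........
241 ....................................################........
242 ....................................################........
243 ................#...................################........
244 ................###..
[... 769 characters left out ...]
.......###########################################
257 .................###########################################
258 .................###########################################
259 .................###########################################
260 .................#################.......###################
261 ..................###########..............##.##############
262 ...................###.........................#############
263 ................................................#...########
264 ..........................................................##
265 ................................................#...........
266 ................................................#...........
```

The grey bar in the side image now runs from (364,253) to about (344,259), which matches the button lying squarely across. I'll nudge it to make sure it's at the stop.

Request:
apply_moves(moves=[[[0,-0.002,-0.001,0,0,0,1],[0,-0.002,0,0,0,0,1],[0,-0.002,0,0,0,0,1],[0,0,0,0,0,0,1]]])

```text
time: 10.4
eef_pos: [0.4954, -0.0554, 0.1359]
tcp_rot: [0.009, 1.0, -0.005, 0.005]
contact_force: [-0.2, 1.8, 2.6]
opening: -0.001
```

```bash
python3 -c "
from h import *
to((.497,-.051,.134))"
```

```text
t 10.4 p [ 0.4954 -0.0554  0.1359] yaw_y 88.93 tilt 0.78 F [-0.24  1.76  2.59] op -0.0
(0.497, -0.051, 0.134) tool d(mm) [-1.5  4.4  1.8]
```

Request:
apply_moves(moves=[[[0,-0.003,-0.001,0,0,0,1],[0,-0.003,0,0,0,0,1],[0,0,0,0,0,0,1]]])

```text
time: 10.7
eef_pos: [0.4955, -0.0552, 0.136]
tcp_rot: [0.011, 1.0, 0.004, 0.006]
contact_force: [-0.7, 0.4, 2.8]
opening: -0.0
```

```bash
python3 - <<'E'
from h import *
to((.497,-.051,.134))
im=ctrl.read_camera("side")[:,:,::-1]; cv2.imwrite("pics/s7.png",im)
hsv=cv2.cvtColor(im,cv2.COLOR_BGR2HSV); m=((hsv[...,1]<50)&(hsv[...,2]>90))
for y in range(242,266): print(y,''.join('#' if v else '.' for v in m[y,325:375]))
E
```

```text
t 10.7 p [ 0.4955 -0.0552  0.136 ] yaw_y 88.7 tilt 0.77 F [-0.68  0.44  2.78] op -0.0
(0.497, -0.051, 0.134) tool d(mm) [-1.4  4.2  2. ]
242 ....................................##############
243 ....................................##############
244 ....................................##############
245 .................##.................##############
246 .................##.................##############
247 .................##.................##############
248 .................##.................##############
249 .................##.................##############
250 ................####................##############
251 ................####................##############
252 ................####................##############
253 ................####................#..###########
254 .................##.............##################
255 .................###.......#######################
256 .................###.....#########################
257 ..................################################
258 ..................################################
259 ..................################################
260 ..................#################......#########
261 ..................##############...........#######
262 ..................##########...................###
263 ...................####.........................#.
264 ..................................................
265 ................................................#.
```

The tool stalled at y=-0.0552 with 6 mm commanded, so the button is against its stop. Backing off and rising clear, well away so that both cameras can see.

Request:
apply_moves(moves=[[[0,0.006,0,0,0,0,1],[0,0.012,0,0,0,0,1],[0,0,-0.03,0,0,0,1],[0,0,-0.03,0,0,0,1],[0,0,-0.04,0,0,0,1],[0,0.04,0,0,0,0,1],[0,0.04,0,0,0,0,1],[0,0.04,0,0,0,0,1],[0,0.04,0,0,0,0,1],[0,0.03,0,0,0,0,1],[0,0,0,0,0,0,1]]])

```text
time: 11.85
eef_pos: [0.4957, 0.1599, 0.235]
tcp_rot: [0.012, 1.0, -0.001, 0.002]
contact_force: [-0.0, -0.7, -0.8]
opening: 0.003
```

```bash
python3 - <<'E'
from h import *
to((.497,-.051,.134))
a0=ctrl.read_camera('top')[:,:,::-1];b0=ctrl.read_camera('side')[:,:,::-1];cv2.imwrite('pics/t8.png',a0);cv2.imwrite('pics/s8.png',b0)
a=a0[205:285,305:425];b=b0[215:315,285:385]
cv2.imwrite('pics/m8.png',np.hstack([cv2.resize(a,(480,320),interpolation=2),cv2.resize(b,(320,320),interpolation=2)]))
# jar/cup/block unmoved?
r=cv2.imread('pics/top0.png'); print([int(cv2.absdiff(a0,r)[y-12:y+12,x-14:x+14].mean()) for x,y in((421,207),(428,172),(462,184))])
E
```

```text
t 11.85 p [0.4957 0.1599 0.235 ] yaw_y 88.58 tilt 0.3 F [-0.01 -0.66 -0.75] op 0.0
(0.497, -0.051, 0.134) tool d(mm) [  -6.1 -210.5  101.6]
[2, 1, 2]
```

View pics/m8.png

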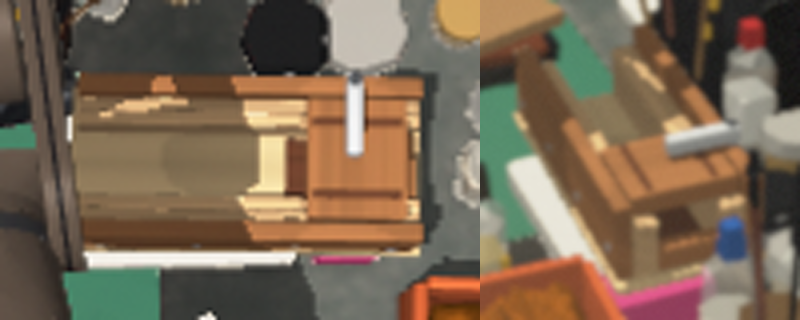

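The top view shows the button squarely across the seated board, from (355,75) to (355,155) in the crop, with its stripes parallel to the bridge. A quick numeric check, then I'll hand in.

```bash
python3 - <<'E'
from h import *
im=cv2.imread('pics/t8.png'); hsv=cv2.cvtColor(im,cv2.COLOR_BGR2HSV)
m=((hsv[...,1]<70)&(hsv[...,2]>110)).astype(np.uint8); m[:227]=0; m[246:]=0; m[:,:385]=0; m[:,405:]=0
ys,xs=np.nonzero(m); P=np.array([onz("top",(x,y),.143)[:2] for x,y in zip(xs,ys)])
_,_,v=np.linalg.svd(P-P.mean(0)); d=v[0]*-np.sign(v[0][0]); print("arm dir",d,"dev from -y_bridge (rad)",np.arctan2(d[1],-d[0])-.023,"n",len(P))
T=lambda u,v:((u+.5)/4-.5+305,(v+.5)/4-.5+205)
c=np.mean([onz("top",T(*q),.127) for q in((307,95),(408,95),(307,220),(408,220))],0); print("board centre",c.round(4),"notch",(.482,-.0664))
print(ctrl.get_state()["dq"].round(3)); ctrl.sign_off()
E
```

```text
arm dir [-0.99935999  0.03577165] dev from -y_bridge (rad) 0.012779279265792427 n 83
board centre [ 0.4821 -0.0683  0.127 ] notch (0.482, -0.0664)
[-0.04  -0.007  0.005 -0.002 -0.    -0.004]
the job is handed in; nothing more can be done
```

The board is seated flat in its notch, the turn button is across it at its stop, and I have handed the job in at about 12 s of the 48 s allowed. `sign_off` reports no verdict.

**Board:** I slid it along the rails with shut fingers until it dropped. Its centre measures about 2 mm from the notch, and its corners in the side view match the dropped height, not the raised one.

**Turn button:** I pushed it round from about 0.13 rad until the tool stalled. In the last top view its arm is about 0.013 rad from square.

**Other objects:** In the top view, the image patches of the cup, jar and sanding block are unchanged from the start. The gripper had drawn back well clear at z 0.235 m, and nothing was lifted.

**Readings that disagreed:**
- The force reading was noisy, around ±1 N. At the button's stop it showed only about 0.4–1.8 N sideways, plus about 2.7 N upward that I can't explain. I therefore judged the stop by the stall and the pictures.
- The board made contact about 4 mm further along than I had assumed from the finger thickness, which affected nothing else.

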